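# Index the latch turntable and press the release lever through the guard window

## Robot

A 6-joint arm with a two-finger parallel gripper is mounted at the origin on the work surface. World frame = base frame: x ahead of the robot, y to its left, z up, the work surface at z = 0. Lengths are in m, angles in rad, forces in N, time in s.
With the tool pointing down it reaches from about 0.3 to 0.775 m from the base axis. Payload 14.6 kg.
Tool frame: the origin (TCP) lies at the very end of the fingers, on their centre line; the grasp point (between the pads) lies 19 mm behind it (pinch_z is the distance from the TCP to the grasp point, in m); z points along the fingers, y is the direction in which the jaws open and shut (so a half turn about z gives the same grasp; the last joint's range is limited). The gripper opens to 94 mm and grips with 3 to 60 N. Pads are 16 mm wide; open, the fingers measure 119 mm over their backs; the gripper's body (75 mm by 177 mm) begins 78 mm behind the grasp point.
Start: joints at [-1.191, 0.3, 1.521, -0, 1.321, -0.067], TCP at [0.238, -0.496, 0.166] pointing down, gripper open.
Joint ranges: [-3.03, 3.03], [-0.79, 2.21], [0.23, 2.52], [-1.04, 4.18], [0, 3.07], [-2.55, 2.55]. Speed limits (rad/s): [2.22, 2.22, 2.57, 3.14, 3.14, 3.14].

## Interface

Orientations are given as [roll, pitch, yaw] about the fixed x, y, z axes, in that order (R = Rz(yaw) Ry(pitch) Rx(roll)).
In Python, from station import get_obs, camera, hand_in, pinch_z gives the robot as it stands.
- The arm moves only by the tool servo_tool, never from a script. Its argument "moves" is a list that holds one entry, the list of rows, each a list of 7 numbers: the turn, a rotation vector about the tool's x, y, z normalised to -1 to 1, where 1 is pi/2 rad, then the shift along the tool's x, y, z normalised to -1 to 1, where 1 is 500 mm, then the closure, from 0 (fully open) to 1 (shut). In form: [[[rx, ry, rz, x, y, z, hand], ...]]. A call has 1 to 12 rows; each row is the pose to reach, as a shift and turn from the pose measured when the call began, along the tool's axes at that moment; what a row does not reach only later rows make up. A row lasts 1/12 s, in which the tool goes at most 41.7 mm and 7.16 degrees, less where a joint would pass 70% of its speed; a pose out of reach is approached as far as the arm can. A call with a number of a shift or a turn outside -1 to 1 is refused whole. A call with a gripper value outside its range is refused whole. The fingers move at their own pace and stop on an object; "squeeze" is the grip in N (left out, the last holds). Time passes only in rows, so rows that repeat a pose let the fingers close. It gives the time, the measured TCP pose, the force and the opening at its end, in the units of the state.
- get_obs(): the state, without advancing time (a new reading comes with each control period).
- camera(name): name is "scene" or "top" or "wrist"; returns a dict with "color" (480x640x3 uint8, red, green, blue), "intrinsics" (3x3 intrinsics, pixels), "distortion" ([k1, k2, p1, p2, k3] as OpenCV has them; the pictures are not rectified), "rvec" (rotation vector, rad) and "tvec" (3), from world to camera coordinates, as OpenCV has them. Camera axes: x right, y down, z forward; pixel columns grow to the right and rows downward; lengths in m; the calibration is good to about 2 mm. A picture is of the moment at which its call begins. There is no depth.
- hand_in(): hands the job in, once; it reports no verdict.
The state is a dict: "time_s": time; "qpos": joint angles; "joint_vel": joint speeds; "tau": joint torques, N m; "ee_pos": TCP position; "eef_rot": TCP orientation; "force": force on the tool from outside, world axes, zero at the start; "moment": the same for the moment, N m; "grip_width": finger opening in m.
Only numpy, scipy, OpenCV 4.12 (cv2) and the standard library are available. Lean on these libraries where they do the work, as an engineer would, in place of code of your own. Each camera call takes 0.05 s, during which the arm holds its last target.

## Task

Push the turntable's upright handle post so that the turntable swings round until it is fully home against its stop, which brings the latch's release lever under the guard window. Then reach down through the window without touching any part of the guard, press the lever fully down with the fingertips, and finish while holding it down, so that the opened claw can be inspected. Do not disturb the loose parts on the bench.

Things in the scene. Friction and masses are not known exactly. Their poses are not given: they have to be found in the camera images.
- fixture: Fixed cast aluminium base of the turntable. Origin on the bench (z = 0) on the vertical spindle axis; its axes are the station's (z up), whose place and yaw vary. The stop for the turntable's arm is a small dark block, 36 mm high, at about x = 82, y = -125 mm in this frame.
- turntable (a joint): Angle of the turntable (disc, radius 108 mm, top 40 mm above the bench) about the spindle, rad, 0 to 1.0, growing counter-clockwise seen from above; 1.0 is home, against the stop. Starts at 0.08 to 0.40 and stays where it is left; about 1 N at the post turns it. The grey latch case (95 x 70 mm, top 74 mm over the bench, its pivot lugs 96 mm) turns with it.
- handle_top (a point): Top centre of the handle post, a plain upright steel rod of 18 mm diameter, top 115 mm above the bench, on a flat arm (22 mm wide, top 38 mm over the bench) out of the turntable's rim; 160 mm from the spindle axis. At home it is at x = 68, y = -145 mm in the fixture's frame; it starts clockwise of that, nearer the robot, and is pushed counter-clockwise, away from the robot.
- lever (a joint): Angle of the latch's release lever, rad: 0 up (rest), 0.30 fully down. A spring returns it; at the pad it takes about 2 N to start and about 5 N to hold it fully down, where it meets a hard stop. The dark forked claw at the other end of the latch opens with it.
- lever_pad: Flat steel pad at the free end of the release lever, 26 mm along the lever (x), 32 mm across (y). Origin at the centre of its top face, 95 mm above the bench when up, about 15 mm lower when fully down; 60 mm from the spindle axis, 52 mm from the lever's pivot. With the turntable home it is at x = -60, y = 0 mm in the fixture's frame, under the guard window.
- guard: Fixed guard, not to be touched: a flat level grey frame, 134 (x) by 124 mm (y), 6 mm thick, top 110 mm above the bench, with one window 90 (x) by 80 mm (y). Two arms run to its +y, to two posts (14 mm thick, 80 mm apart) 130 mm from the window's centre, on a foot plate; no part is higher than 113 mm. Origin on the bench under the window's centre.
- guard_window (a point): Centre of the guard's window, level with the frame's top face (110 mm above the bench); axes as the guard's. The lever pad, with the turntable home, lies within about 8 mm of the window's centre in plan.
- striker: Loose bystander, to be left alone: chromed striker, 70 x 36 mm plate with a wire loop, 37 mm high. Origin at the centre of its underside.
- wedge: Loose bystander, to be left alone: white nylon wedge, 60 x 30 mm, up to 22 mm high. Origin at the centre of its underside.
- stopper: Loose bystander, to be left alone: round rubber stopper, 34 mm diameter, 28 mm high. Origin at the centre of its underside.
- gauge: Loose bystander, to be left alone: brass master gauge, stepped disc of 44 mm diameter, 38 mm high. Origin at the centre of its underside.
- screwdriver: Loose bystander, to be left alone: screwdriver lying on the bench. Origin at the centre of its underside.
- spare_bracket: Loose bystander, to be left alone: steel angle bracket, 50 x 40 x 34 mm. Origin at the centre of its underside.

How it is judged:
By the outcome, as a careful person would: the job done as asked, in the order asked, and still so for the second after the job is handed in, while the arm keeps its last pose, push and grip.
It also fails if it takes over 42 s, if anything falls off the work surface, if the arm or the gripper's body presses on something with over 40 N, if the wrist force passes 120 N, or if a joint passes its speed limit or range.

## Working session

There is one attempt and no reset: what is moved stays moved. The work goes in short steps, Python scripts to look and compute and a tool call to move; the robot and the scene stay as the last step left them, time stands still between calls to the robot, and variables do not carry over. Pictures are saved under pics/ and viewed, and the job is handed in when it is done.

Besides the shell and the picture viewer there is one more tool, called after ">>>" as name([rows], argument=value, ...), one row to a line, values as JSON. servo_tool: Moves the arm, as the interface text tells. Scaled input: -1 to 1 covers 500 mm each way for a shift and pi/2 rad each way for a turn. Its arguments: {"type":"object","properties":{"moves":{"type":"array"},"squeeze":{"type":"number"}},"required":["moves"]}

```bash
mkdir -p pics; ls; python3 - <<'E'
from station import *
import cv2
for n in ("scene","top","wrist"):
    c=camera(n); cv2.imwrite(f"pics/{n}0.png",c["color"][:,:,::-1])
    print(n,c["intrinsics"].round(1).tolist(),c["distortion"],c["rvec"],c["tvec"])
o=get_obs();print(o, pinch_z)
E
```

```text
pics
scene [[476.8, 0.0, 328.2], [0.0, 476.8, 241.4], [0.0, 0.0, 1.0]] [-0.02538405  0.          0.          0.          0.        ] [ 2.31105066  0.78690957 -0.28520395] [-0.47153624 -0.17093527  1.10153112]
top [[605.4, 0.0, 325.9], [0.0, 605.4, 248.8], [0.0, 0.0, 1.0]] [0.04455137 0.         0.         0.         0.        ] [ 2.11841553 -2.16368569  0.21168686] [0.0206051  0.55712028 1.12296138]
wrist [[424.0, 0.0, 312.3], [0.0, 424.0, 240.0], [0.0, 0.0, 1.0]] [-0.05261847  0.          0.          0.          0.        ] [-2.49022092  1.56896518  0.18461536] [-0.54820066 -0.02347736  0.39170291]
{'time_s': 0.15, 'qpos': array([-1.19058571e+00,  3.00319608e-01,  1.52139833e+00,  3.65661266e-05,
        1.32069885e+00, -6.65900932e-02]), 'joint_vel': array([-0.00246403, -0.00119657, -0.00039732,  0.00058206,  0.00139785,
       -0.00050283]), 'tau': array([-2.84706812e-04, -5.31959081e+01, -3.52820456e+01,  7.07544107e-02,
        2.36064359e-02, -6.10424308e-05]), 'ee_pos': array([ 0.23757753, -0.4958026 ,  0.16564676]), 'eef_rot': array([-3.14077271e+00, -9.01808881e-05,  4.46791606e-01]), 'force': array([0.5526441 , 0.99816676, 0.68873741]), 'moment': array([-0.01388762,  0.01905172,  0.03514271]), 'grip_width': 0.09370132411228232} 0.0188
```

View pics/top0.png

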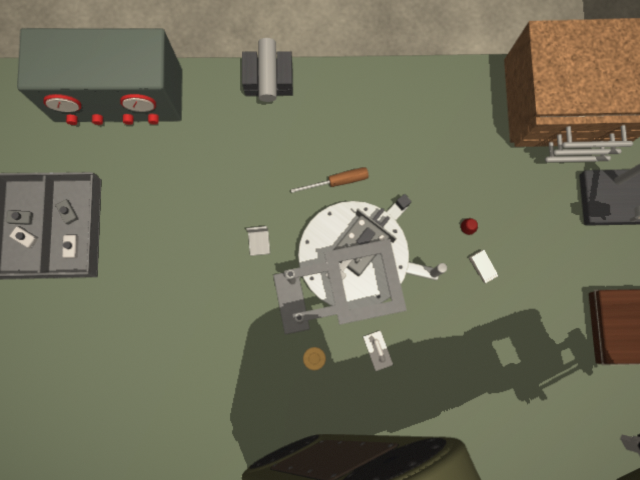

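View pics/scene0.png

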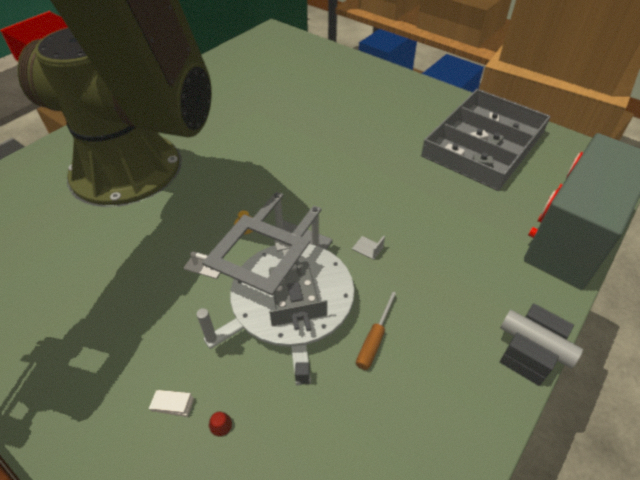

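View pics/wrist0.png

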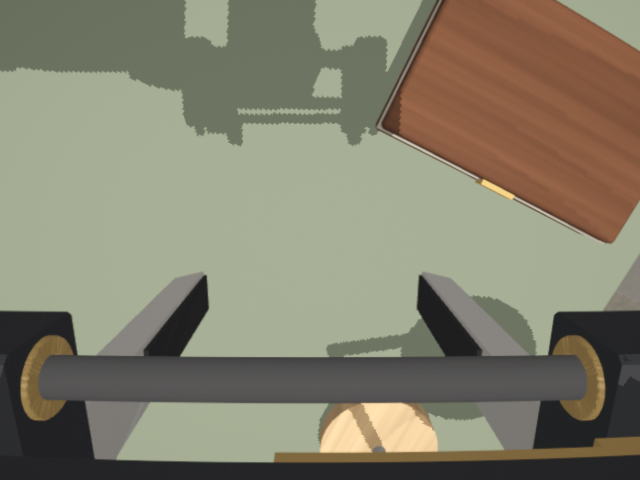

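The top view shows the turntable disc at about (353,252), the handle post top near (441,267), the stop at (403,201) and the guard frame at about (365,280). In it, up is world +x and left is +y. I'll zoom in to measure.

```bash
cat > h.py <<'E'
from station import *
import cv2, numpy as np
def ray(c,px):
    u=cv2.undistortPoints(np.array([[px]],float),c["intrinsics"],c["distortion"])[0,0]
    R=cv2.Rodrigues(np.array(c["rvec"]))[0]; t=np.array(c["tvec"]).ravel()
    return -R.T@t, R.T@np.array([u[0],u[1],1])
def onz(c,px,z):
    o,d=ray(c,px); return o+d*(z-o[2])/d[2]
def proj(c,P):
    return cv2.projectPoints(np.array(P,float).reshape(-1,3),np.array(c["rvec"]),np.array(c["tvec"]),c["intrinsics"],c["distortion"])[0][:,0]
def crop(c,x0,y0,x1,y1,s,name):
    im=c["color"][y0:y1,x0:x1,::-1]; cv2.imwrite("pics/"+name,cv2.resize(im,None,fx=s,fy=s,interpolation=cv2.INTER_CUBIC))
E
python3 - <<'E'
from h import *
c=camera("top"); crop(c,260,180,460,330,4,"topz.png")
c=camera("scene"); crop(c,180,180,380,330+60,3,"scz.png") if 0 else crop(c,170,180,370,330,4,"scz.png")
E
```

```text
(no output)
```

View pics/topz.png

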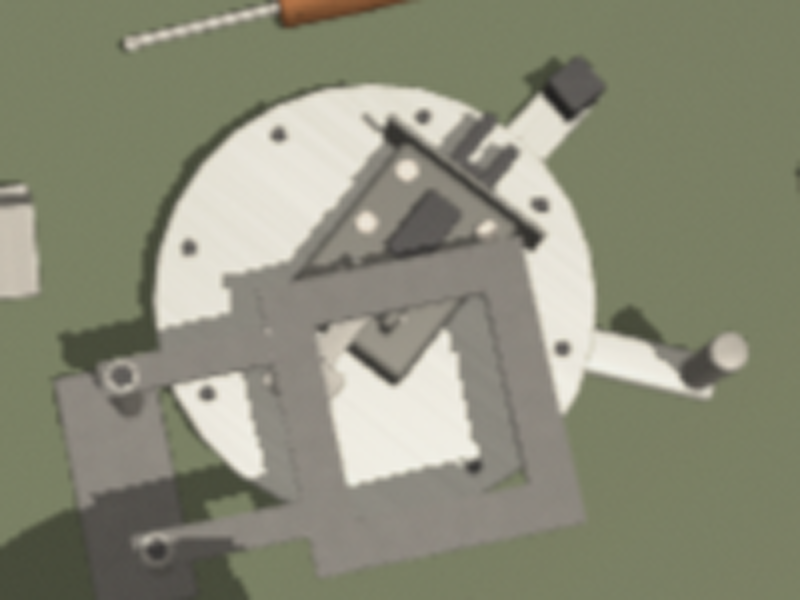

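View pics/scz.png

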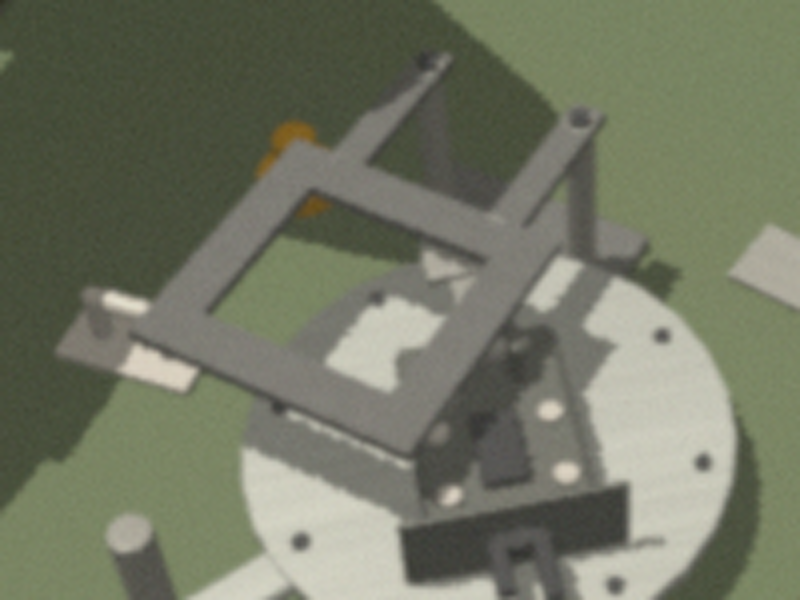

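```bash
cat > m.py <<'E'
from h import *
T=camera("top");S=camera("scene")
t=lambda x,y:(260+x/4-.375,180+y/4-.375); s=lambda x,y:(170+x/4-.375,180+y/4-.375)
print("post top",onz(T,t(730,352),.115), "scene",onz(S,s(131,533),.115))
print("disc T", *[onz(T,t(*p),.04) for p in((155,305),(595,300),(370,85))])
g=[onz(T,t(*p),.11)[:2] for p in((522,240),(583,520),(322,575),(261,295))]
w=[onz(T,t(*p),.11)[:2] for p in((487,292),(526,482))]
gs=[onz(S,s(*p),.11)[:2] for p in((408,452),(133,330),(298,142),(556,240))]
ws=[onz(S,s(*p),.11)[:2] for p in((395,385),(207,312),(312,190),(488,262))]
for n,q in(("g",g),("gs",gs),("ws",ws)):
    q=np.array(q);print(n,q.round(4).tolist(),q.mean(0),np.linalg.norm(q-np.roll(q,-1,0),axis=1),[np.degrees(np.arctan2(*(q[i]-q[j])[::-1])).round(1) for i,j in((0,1),(3,2),(3,0),(2,1))])
print("w",w)
print("stop",onz(T,t(576,82),.036))
E
python3 m.py
```

```text
post top [ 0.50698754 -0.1998688   0.115     ] scene [ 0.50928628 -0.19945774  0.115     ]
disc T [0.54601026 0.06250239 0.04      ] [ 0.5443115  -0.15185643  0.04      ] [ 0.65414259 -0.04537865  0.04      ]
g [[0.5615, -0.1081], [0.4326, -0.1302], [0.4105, -0.0119], [0.5382, 0.0126]] [ 0.48570776 -0.05940645] [0.13080712 0.12038761 0.13003207 0.12286272] [np.float64(9.8), np.float64(10.8), np.float64(100.9), np.float64(100.6)]
gs [[0.5635, -0.1064], [0.4341, -0.1301], [0.4121, -0.011], [0.5397, 0.0142]] [ 0.4873549  -0.05832347] [0.13154973 0.12111271 0.13003947 0.122983  ] [np.float64(10.4), np.float64(11.2), np.float64(101.1), np.float64(100.4)]
ws [[0.5376, -0.0853], [0.4511, -0.1048], [0.4374, -0.0284], [0.5249, -0.013]] [ 0.48774994 -0.05788636] [0.08868843 0.07764478 0.08877777 0.07343056] [np.float64(12.7), np.float64(10.0), np.float64(100.0), np.float64(100.1)]
w [array([ 0.53759337, -0.09101016]), array([ 0.45023651, -0.10523521])]
stop [ 0.65485377 -0.14813248  0.036     ]
```

The two views agree:
- Guard centre is about (0.487, -0.058), yaw about 10.6°.
- Spindle is about (0.546, -0.045).
- Post is at (0.508, -0.200), 159 mm from the spindle against 160 given.
- Window sizes measure 89 x 76 mm against 90 x 80.

Next I'll work out the approach behind the post.

```bash
cat > w.py <<'E'
from h import *
from scipy.spatial.transform import Rotation as Ro
def rows(targets):
    o=get_obs(); p=o["ee_pos"]; R=Ro.from_euler("xyz",o["eef_rot"])
    print("now",o["time_s"],p.round(4),np.degrees(o["eef_rot"]).round(1),o["force"].round(1))
    for (x,y,z,yaw,h) in targets:
        d=R.inv().apply(np.array([x,y,z])-p)/.5
        r=(R.inv()*Ro.from_euler("xyz",[np.pi,0,np.radians(yaw)])).as_rotvec()/(np.pi/2)
        print([*(float(round(v,3)) for v in [*r,*d]),h])
E
python3 - <<'E'
from w import *
rows([(.25,-.46,.17,20,1),(.27,-.43,.17,14,1),(.29,-.40,.17,8,1),(.31,-.37,.17,2,1),(.33,-.34,.17,-4,1),(.35,-.31,.17,-10,1),(.37,-.28,.17,-14,1),(.40,-.25,.17,-14,1),(.43,-.22,.17,-14,1),(.462,-.19,.17,-14,1),(.462,-.19,.17,-14,1),(.462,-.19,.17,-14,1)])
E
```

```text
now 0.35 [ 0.2376 -0.4959  0.1659] [-180.    -0.    25.6] [ 0.3 -0.6  0.6]
[-0.0, -0.0, 0.062, 0.053, -0.054, -0.008, 1]
[-0.0, -0.0, 0.129, 0.115, -0.091, -0.008, 1]
[-0.0, 0.0, 0.196, 0.177, -0.128, -0.008, 1]
[-0.0, 0.0, 0.262, 0.239, -0.165, -0.008, 1]
[-0.0, 0.0, 0.329, 0.301, -0.201, -0.008, 1]
[-0.0, 0.0, 0.396, 0.363, -0.238, -0.008, 1]
[-0.0, 0.0, 0.44, 0.425, -0.275, -0.008, 1]
[-0.0, 0.0, 0.44, 0.505, -0.303, -0.008, 1]
[-0.0, 0.0, 0.44, 0.585, -0.331, -0.008, 1]
[-0.0, 0.0, 0.44, 0.669, -0.358, -0.008, 1]
[-0.0, 0.0, 0.44, 0.669, -0.358, -0.008, 1]
[-0.0, 0.0, 0.44, 0.669, -0.358, -0.008, 1]
```

>>> servo_tool([
  [[0,0,0.06,0.05,-0.055,-0.01,1],[0,0,0.13,0.115,-0.09,-0.01,1],[0,0,0.2,0.175,-0.13,-0.01,1],[0,0,0.26,0.24,-0.165,-0.01,1],[0,0,0.33,0.3,-0.2,-0.01,1],[0,0,0.4,0.36,-0.24,-0.01,1],[0,0,0.44,0.425,-0.275,-0.01,1],[0,0,0.44,0.505,-0.3,-0.01,1],[0,0,0.44,0.585,-0.33,-0.01,1],[0,0,0.44,0.67,-0.36,-0.01,1],[0,0,0.44,0.67,-0.36,-0.01,1],[0,0,0.44,0.67,-0.36,-0.01,1]],
], squeeze=10)

```text
time_s: 1.35
ee_pos: [0.4629, -0.1873, 0.1707]
eef_rot: [-3.141, 0.001, -0.241]
force: [0.5, -0.6, -1.6]
grip_width: 0.0172
```

```bash
python3 - <<'E'
from w import *
rows([(.462,-.19,.14,-14,1),(.462,-.19,.11,-14,1),(.462,-.19,.08,-14,1),(.462,-.19,.07,-14,1),(.462,-.19,.07,-14,1)])
print(get_obs()["grip_width"])
c=camera("top");crop(c,240,160,480,340,3,"top1.png")
c=camera("scene");crop(c,100,150,380,360,2.8,"sc1.png")
E
```

```text
now 1.35 [ 0.4629 -0.1873  0.1707] [-180.     0.   -13.8] [ 0.5 -0.6 -1.6]
[-0.0, 0.0, 0.002, -0.0, 0.006, 0.061, 1]
[-0.0, 0.0, 0.002, -0.0, 0.006, 0.121, 1]
[-0.0, 0.0, 0.002, -0.0, 0.006, 0.181, 1]
[-0.0, 0.0, 0.002, -0.0, 0.006, 0.201, 1]
[-0.0, 0.0, 0.002, -0.0, 0.006, 0.201, 1]
0.017219406641752578
```

View pics/sc1.png

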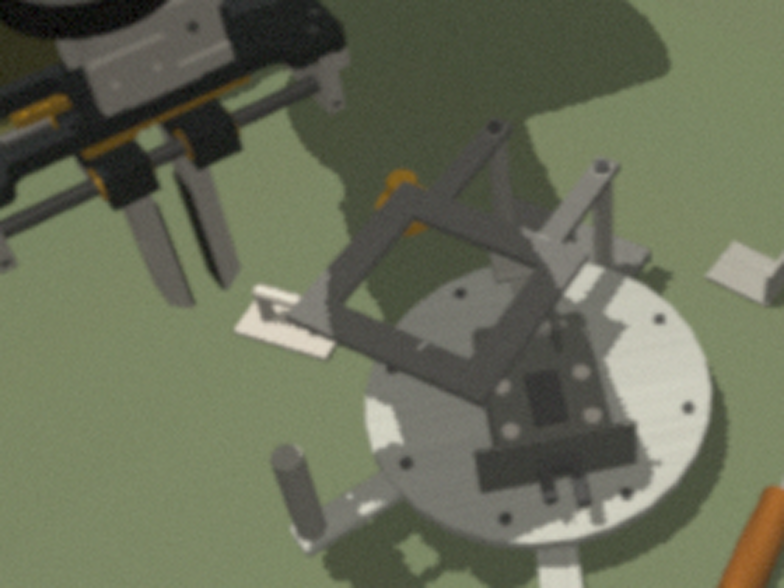

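Fingers are closing, clear of the guard and post, and the striker lies below. Next I descend.

>>> servo_tool([
  [[0,0,0,0,0.005,0.06,1],[0,0,0,0,0.005,0.12,1],[0,0,0,0,0.005,0.18,1],[0,0,0,0,0.005,0.2,1],[0,0,0,0,0.005,0.2,1],[0,0,0,0,0.005,0.2,1]],
])

```text
time_s: 1.95
ee_pos: [0.4608, -0.1926, 0.0719]
eef_rot: [3.142, 0.0, -0.245]
force: [-1.0, -0.8, -0.1]
grip_width: 0.0005
```

```bash
cat > arc.py <<'E'
from w import *
C=np.array([.546,-.045])
def arc(phis,gap=.018,z=.07):
    # tool centre behind post by gap along tangent
    L=[]
    for ph in phis:
        a=np.radians(ph); p=C+.16*np.array([np.cos(a),np.sin(a)])
        t=np.array([-np.sin(a),np.cos(a)]); p=p-gap*t
        L.append((p[0],p[1],z,ph+90,1))
    return L
E
python3 - <<'E'
from arc import *
rows(arc([-106,-104,-101,-98,-95,-92,-89,-86,-83,-80,-77,-74]))
E
```

```text
now 1.95 [ 0.4608 -0.1926  0.0719] [180.    0.  -14.1] [-1.  -0.8 -0.1]
[0.0, 0.0, 0.022, 0.047, -0.009, 0.004, 1]
[0.0, 0.0, -0.001, 0.058, -0.008, 0.004, 1]
[0.0, 0.0, -0.034, 0.075, -0.006, 0.004, 1]
[0.0, 0.0, -0.067, 0.092, -0.006, 0.004, 1]
[0.0, 0.0, -0.101, 0.108, -0.006, 0.004, 1]
[0.0, 0.0, -0.134, 0.125, -0.007, 0.004, 1]
[0.0, 0.0, -0.167, 0.142, -0.009, 0.004, 1]
[0.0, 0.0, -0.201, 0.159, -0.012, 0.004, 1]
[0.0, 0.0, -0.234, 0.175, -0.016, 0.004, 1]
[0.0, 0.0, -0.267, 0.191, -0.021, 0.004, 1]
[0.0, 0.0, -0.301, 0.207, -0.026, 0.004, 1]
[0.0, 0.0, -0.334, 0.223, -0.033, 0.004, 1]
```

>>> servo_tool([
  [[0,0,0.02,0.047,-0.01,0.005,1],[0,0,0,0.058,-0.01,0.005,1],[0,0,-0.035,0.075,-0.005,0.005,1],[0,0,-0.065,0.09,-0.005,0.005,1],[0,0,-0.1,0.11,-0.005,0.005,1],[0,0,-0.135,0.125,-0.005,0.005,1],[0,0,-0.165,0.14,-0.01,0.005,1],[0,0,-0.2,0.16,-0.01,0.005,1],[0,0,-0.235,0.175,-0.015,0.005,1],[0,0,-0.265,0.19,-0.02,0.005,1],[0,0,-0.3,0.205,-0.025,0.005,1],[0,0,-0.335,0.22,-0.03,0.005,1]],
])

```text
time_s: 2.95
ee_pos: [0.5721, -0.2057, 0.0719]
eef_rot: [3.14, -0.002, 0.283]
force: [-0.7, -0.0, -0.9]
grip_width: 0.0007
```

```bash
python3 - <<'E'
from arc import *
rows(arc([-72,-70,-68,-66,-64,-62,-60,-58,-57,-56,-55,-55]))
c=camera("top");crop(c,240,160,480,340,3,"top2.png")
c=camera("scene");crop(c,100,150,380,360,2.8,"sc2.png")
E
```

```text
now 2.95 [ 0.5721 -0.2057  0.0719] [ 1.799e+02 -1.000e-01  1.620e+01] [-0.7 -0.  -0.9]
[0.001, -0.001, -0.02, 0.014, -0.002, 0.004, 1]
[0.001, -0.001, -0.042, 0.025, -0.001, 0.004, 1]
[0.001, -0.001, -0.064, 0.036, -0.001, 0.004, 1]
[0.001, -0.001, -0.086, 0.047, -0.001, 0.004, 1]
[0.001, -0.001, -0.109, 0.059, -0.002, 0.004, 1]
[0.001, -0.001, -0.131, 0.07, -0.002, 0.004, 1]
[0.001, -0.001, -0.153, 0.081, -0.004, 0.004, 1]
[0.001, -0.001, -0.175, 0.092, -0.005, 0.004, 1]
[0.001, -0.001, -0.186, 0.098, -0.006, 0.004, 1]
[0.001, -0.001, -0.198, 0.103, -0.007, 0.004, 1]
[0.001, -0.001, -0.209, 0.109, -0.009, 0.004, 1]
[0.001, -0.001, -0.209, 0.109, -0.009, 0.004, 1]
```

View pics/sc2.png

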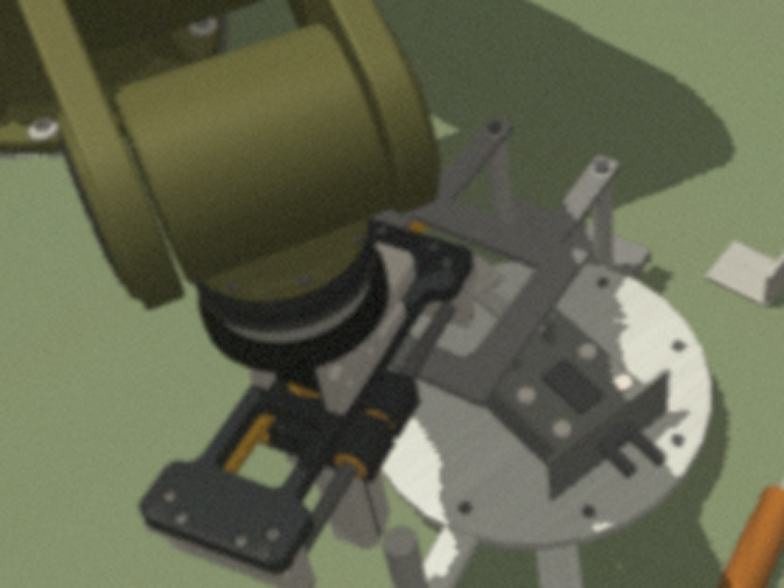

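The turntable has rotated, with the post (400,545) just ahead of the finger (360,520). I'll continue, slower.

>>> servo_tool([
  [[0,0,-0.02,0.014,0,0.005,1],[0,0,-0.04,0.025,0,0.005,1],[0,0,-0.065,0.036,0,0.005,1],[0,0,-0.085,0.047,0,0.005,1],[0,0,-0.11,0.058,0,0.005,1],[0,0,-0.13,0.07,0,0.005,1],[0,0,-0.155,0.08,-0.005,0.005,1],[0,0,-0.175,0.09,-0.005,0.005,1],[0,0,-0.185,0.097,-0.005,0.005,1],[0,0,-0.2,0.103,-0.005,0.005,1],[0,0,-0.21,0.109,-0.01,0.005,1],[0,0,-0.21,0.109,-0.01,0.005,1]],
])

```text
time_s: 4.05
ee_pos: [0.6237, -0.1852, 0.0695]
eef_rot: [3.138, -0.002, 0.612]
force: [-0.0, 0.3, -0.6]
grip_width: 0.0007
```

```bash
python3 - <<'E'
from arc import *
rows(arc([-54.5,-54,-53.5,-53,-52.5,-52,-51.5,-51]))
c=camera("top");crop(c,240,160,480,340,3,"top3.png")
c=camera("scene");crop(c,100,150,380,360,2.8,"sc3.png")
E
```

```text
now 4.05 [ 0.6237 -0.1852  0.0695] [ 1.798e+02 -1.000e-01  3.510e+01] [-0.   0.3 -0.6]
[0.002, -0.001, -0.005, 0.0, 0.002, -0.001, 1]
[0.002, -0.001, -0.01, 0.003, 0.002, -0.001, 1]
[0.002, -0.001, -0.016, 0.006, 0.002, -0.001, 1]
[0.002, -0.001, -0.021, 0.009, 0.002, -0.001, 1]
[0.002, -0.001, -0.027, 0.011, 0.003, -0.001, 1]
[0.002, -0.001, -0.032, 0.014, 0.003, -0.001, 1]
[0.002, -0.001, -0.038, 0.017, 0.003, -0.001, 1]
[0.002, -0.001, -0.043, 0.02, 0.003, -0.001, 1]
```

View pics/top3.png

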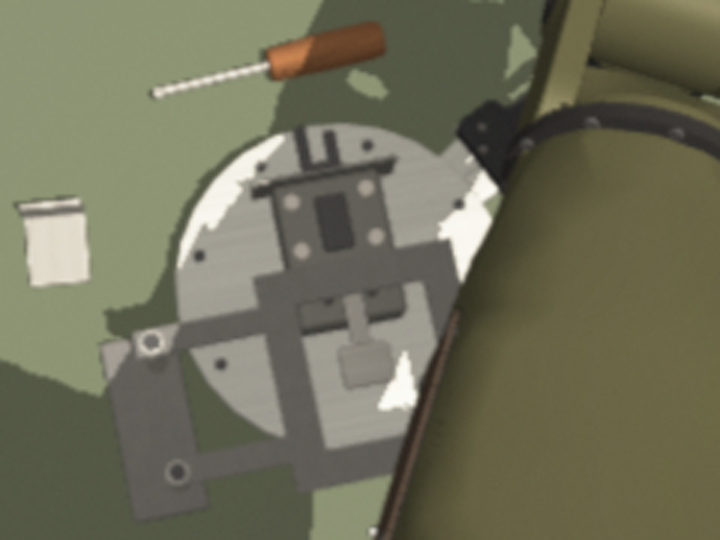

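View pics/sc3.png

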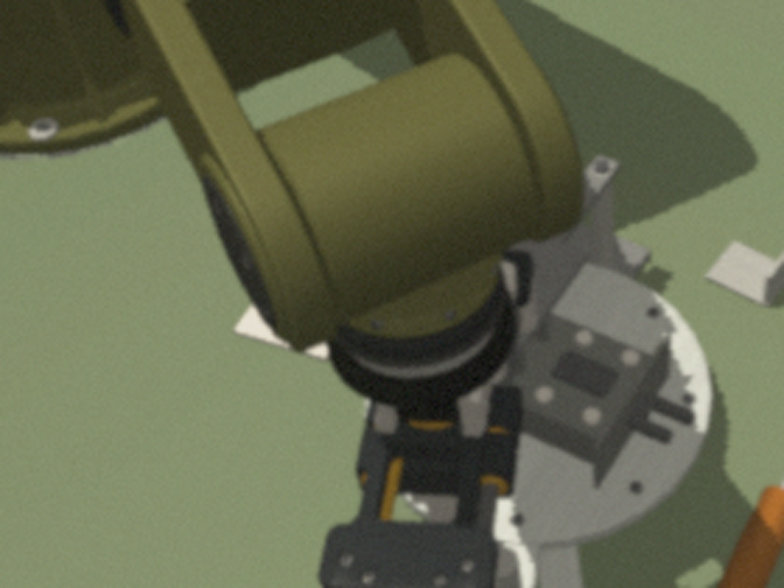

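The pad is now visible in the window, at crop (368,362). I'll keep creeping until the contact force rises.

>>> servo_tool([
  [[0,0,-0.005,0.003,0.002,0,1],[0,0,-0.01,0.006,0.002,0,1],[0,0,-0.015,0.009,0.002,0,1],[0,0,-0.02,0.012,0.002,0,1],[0,0,-0.02,0.012,0.002,0,1]],
])

```text
time_s: 4.57
ee_pos: [0.6291, -0.1826, 0.0693]
eef_rot: [3.139, -0.002, 0.643]
force: [0.1, -0.1, -0.3]
grip_width: 0.0004
```

>>> servo_tool([
  [[0,0,-0.005,0.003,0,0,1],[0,0,-0.01,0.006,0,0,1],[0,0,-0.015,0.009,0,0,1],[0,0,-0.02,0.012,0,0,1],[0,0,-0.02,0.012,0,0,1]],
])

```text
time_s: 4.98
ee_pos: [0.6314, -0.1812, 0.0691]
eef_rot: [3.14, 0.005, 0.675]
force: [-19.1, -12.9, 7.3]
grip_width: 0.0007
```

```bash
python3 - <<'E'
from w import *
print(get_obs()["force"])
c=camera("top");crop(c,300,190,420,330,4,"top4.png")
E
```

```text
[-19.13196419 -12.88725139   7.25544275]
```

View pics/top4.png

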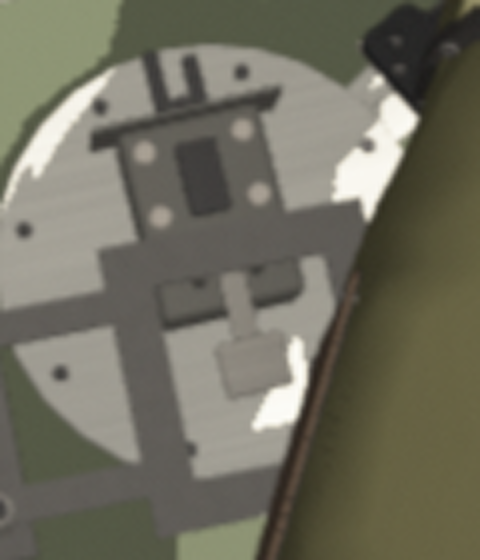

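The force jumped to 23 N, so the turntable is against its stop. The pad is at crop (255,363), i.e. full-image pixel (363.4,280.4). I'll back off and rise.

>>> servo_tool([
  [[0,0,0,-0.015,0,0,1],[0,0,0,-0.04,0,0,1],[0,0,0,-0.06,0,-0.05,1],[0,0,0,-0.06,0,-0.12,1],[0,0,0,-0.06,0,-0.19,1],[0,0,0,-0.06,0,-0.25,1],[0,0,0,-0.2,0,-0.3,1],[0,0,0,-0.28,0,-0.3,1],[0,0,0,-0.36,0,-0.3,1],[0,0,0,-0.44,0,-0.3,1],[0,0,0,-0.44,0,-0.3,1]],
])

```text
time_s: 5.95
ee_pos: [0.4571, -0.3198, 0.2206]
eef_rot: [3.139, 0.004, 0.673]
force: [0.1, -0.7, -1.3]
grip_width: 0.0008
```

```bash
python3 - <<'E'
from w import *
print(get_obs()["force"],get_obs()["ee_pos"])
c=camera("top");crop(c,290,190,450,330,4,"top5.png")
c=camera("scene");crop(c,170,180,370,330,4,"sc5.png")
E
```

```text
[ 0.1320698  -0.71929962 -1.31817867] [ 0.45711867 -0.31976592  0.22062722]
```

View pics/top5.png

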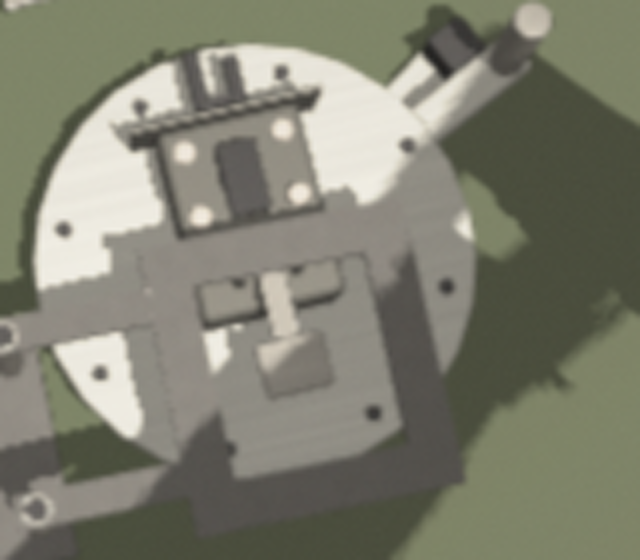

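View pics/sc5.png

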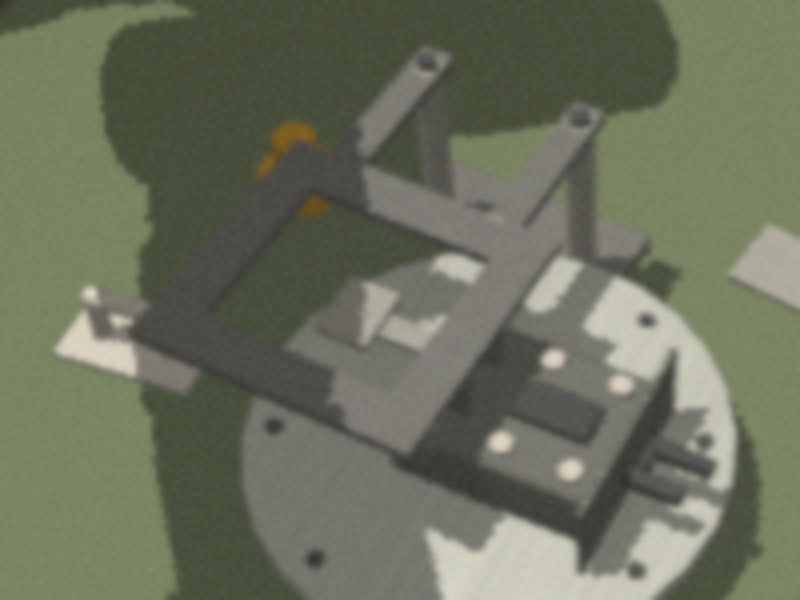

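Pad top face centre is at about crop (295,364) in the top view and (361,311) in the scene view. The post top is at (533,20).

```bash
python3 - <<'E'
from w import *
T=camera("top");S=camera("scene")
t=lambda x,y:(290+x/4-.375,190+y/4-.375); s=lambda x,y:(170+x/4-.375,180+y/4-.375)
P=onz(T,t(533,20),.115);print("post",P,P[:2]-[.546,-.045],np.degrees(np.arctan2(P[1]+.045,P[0]-.546)))
print("pad T",onz(T,t(295,364),.095),"S",onz(S,s(361,311),.095))
q=np.array([onz(T,t(*p),.095)[:2] for p in((257,347),(322,330),(332,383),(268,398))]);print(np.linalg.norm(q-np.roll(q,-1,0),axis=1))
q=np.array([onz(T,t(*p),.11)[:2] for p in((463,480),(197,535))]);print("guard bottom corners",q)
rows([(.457,-.25,.20,30,1),(.46,-.19,.18,22,1),(.465,-.13,.17,16,1),(.482,-.09,.165,11,1),(.486,-.058,.16,11,1),(.486,-.058,.15,11,1)])
E
```

```text
post [ 0.64439199 -0.17173474  0.115     ] [ 0.09839199 -0.12673474] -52.17560859757344
pad T [ 0.48847271 -0.05754412  0.095     ] S [ 0.49125875 -0.05735548  0.095     ]
[0.03114482 0.02493361 0.03034363 0.02406402]
guard bottom corners [[ 0.43260763 -0.1302262 ]
 [ 0.41054111 -0.00964588]]
now 6.15 [ 0.4596 -0.3182  0.2203] [179.9   0.2  38.6] [0.3 0.1 0.3]
[0.001, 0.002, 0.095, 0.081, -0.11, 0.04, 1]
[0.002, 0.002, 0.184, 0.161, -0.2, 0.08, 1]
[0.002, 0.002, 0.251, 0.243, -0.288, 0.099, 1]
[0.002, 0.002, 0.306, 0.32, -0.329, 0.109, 1]
[0.002, 0.002, 0.306, 0.366, -0.374, 0.119, 1]
[0.002, 0.002, 0.306, 0.366, -0.374, 0.139, 1]
```

Pad size measures 25 x 31 mm (26 x 32 given). The post and pad both imply a fixture yaw of about 12.4-12.7°, which is consistent with home. Now I move above the pad.

>>> servo_tool([
  [[0,0,0.06,0.05,-0.065,0.02,1],[0,0,0.095,0.08,-0.11,0.04,1],[0,0,0.14,0.12,-0.155,0.06,1],[0,0,0.185,0.16,-0.2,0.08,1],[0,0,0.22,0.2,-0.245,0.09,1],[0,0,0.25,0.245,-0.29,0.1,1],[0,0,0.3,0.32,-0.33,0.11,1],[0,0,0.3,0.37,-0.373,0.12,1],[0,0,0.3,0.37,-0.373,0.14,1],[0,0,0.3,0.37,-0.373,0.14,1]],
])

```text
time_s: 6.98
ee_pos: [0.4876, -0.055, 0.1475]
eef_rot: [3.139, 0.005, 0.207]
force: [-1.0, -0.4, -0.1]
grip_width: 0.0005
```

```bash
python3 - <<'E'
from w import *
rows([(.488,-.0575,z,12,1) for z in(.14,.13,.12,.11,.10)])
c=camera("scene");crop(c,100,120,370,320,2.9,"sc6.png")
c=camera("wrist");cv2.imwrite("pics/wr6.png",c["color"][:,:,::-1])
print("fingertip expected px in wrist; pad proj",proj(c,[[.488,-.0575,.095]]))
E
```

```text
now 6.9833 [ 0.4876 -0.055   0.1475] [179.9   0.3  11.8] [-1.  -0.4 -0.1]
[0.001, 0.003, -0.002, -0.0, 0.005, 0.015, 1]
[0.001, 0.003, -0.002, -0.0, 0.005, 0.035, 1]
[0.001, 0.003, -0.002, -0.0, 0.005, 0.055, 1]
[0.001, 0.003, -0.002, 0.0, 0.005, 0.075, 1]
[0.001, 0.003, -0.002, 0.0, 0.005, 0.095, 1]
fingertip expected px in wrist; pad proj [[315.80982945 242.18362275]]
```

View pics/sc6.png

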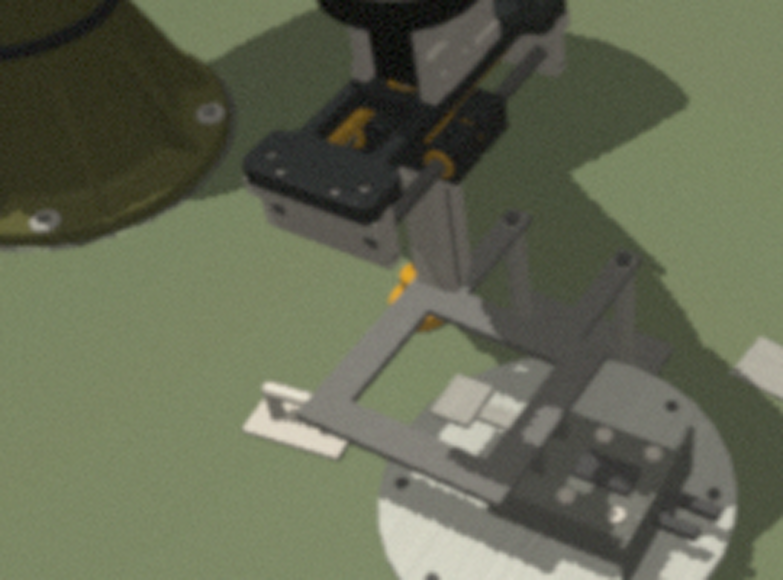

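View pics/wr6.png

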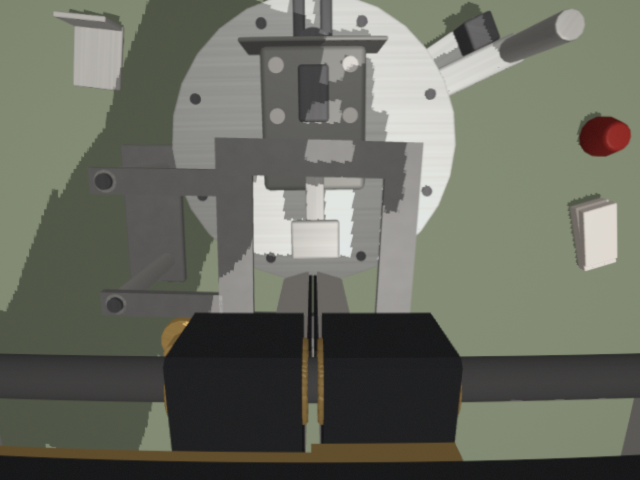

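The wrist view shows the pad at (315,239) against a predicted (316,242). The finger line at x=313 is central between the window sides at 254 and 385. I descend in stages.

>>> servo_tool([
  [[0,0.003,0,0,0.005,0.015,1],[0,0.003,0,0,0.005,0.035,1],[0,0.003,0,0,0.005,0.055,1],[0,0.003,0,0,0.005,0.075,1],[0,0.003,0,0,0.005,0.09,1],[0,0.003,0,0,0.005,0.09,1]],
])

```text
time_s: 7.58
ee_pos: [0.4873, -0.0598, 0.1021]
eef_rot: [3.14, 0.001, 0.203]
force: [-0.7, 0.2, 1.1]
grip_width: 0.001
```

```bash
python3 - <<'E'
from w import *
rows([(.488,-.0575,z,12,1) for z in(.095,.09,.085,.081,.079,.079)])
c=camera("scene");crop(c,100,120,370,320,2.9,"sc7.png")
E
```

```text
now 7.5833 [ 0.4873 -0.0598  0.1021] [1.799e+02 1.000e-01 1.160e+01] [-0.7  0.2  1.1]
[0.001, 0.001, -0.004, 0.002, -0.004, 0.014, 1]
[0.001, 0.001, -0.004, 0.002, -0.004, 0.024, 1]
[0.001, 0.001, -0.004, 0.002, -0.004, 0.034, 1]
[0.001, 0.001, -0.004, 0.002, -0.004, 0.042, 1]
[0.001, 0.001, -0.004, 0.002, -0.004, 0.046, 1]
[0.001, 0.001, -0.004, 0.002, -0.004, 0.046, 1]
```

View pics/sc7.png

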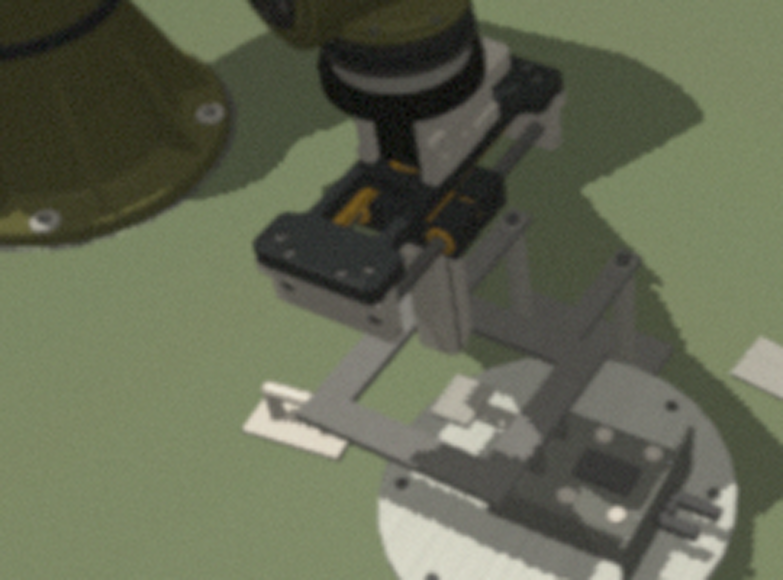

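The fingertip looks further from the pad than the reported pose implies, so I'll check by projection.

```bash
python3 - <<'E'
from w import *
print(get_obs()["ee_pos"])
for n in("scene","top"):
    c=camera(n)
    q=proj(c,[get_obs()["ee_pos"],[.489,-.0575,.095]]);print(n,q,(q-[100,120])*2.9)
c=camera("top");crop(c,290,190,450,330,4,"top7.png")
c=camera("wrist");cv2.imwrite("pics/wr7.png",c["color"][:,:,::-1])
q=proj(c,[get_obs()["ee_pos"]]);print(q)
E
```

```text
[ 0.48782005 -0.05983563  0.10319551]
scene [[257.00232518 254.04911469]
 [258.83316101 256.79372364]] [[455.30674301 388.74243259]
 [460.61616694 396.70179854]]
top [[365.04833268 280.00194137]
 [363.34135786 280.34089261]] [[768.64016477 464.00562998]
 [763.68993779 464.98858857]]
[[314.22690893 265.7588911 ]]
```

View pics/wr7.png

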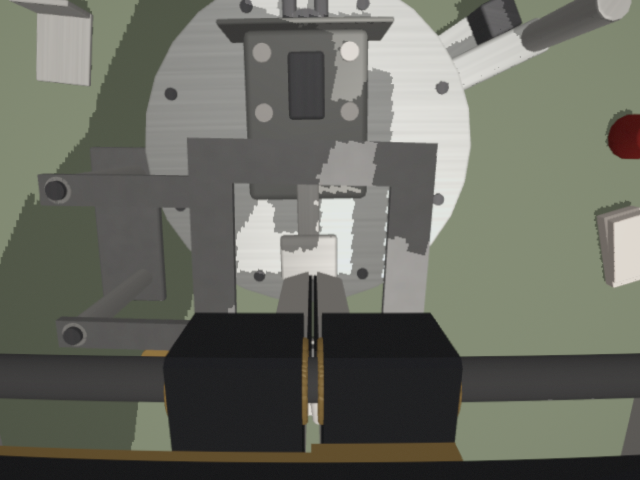

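View pics/top7.png

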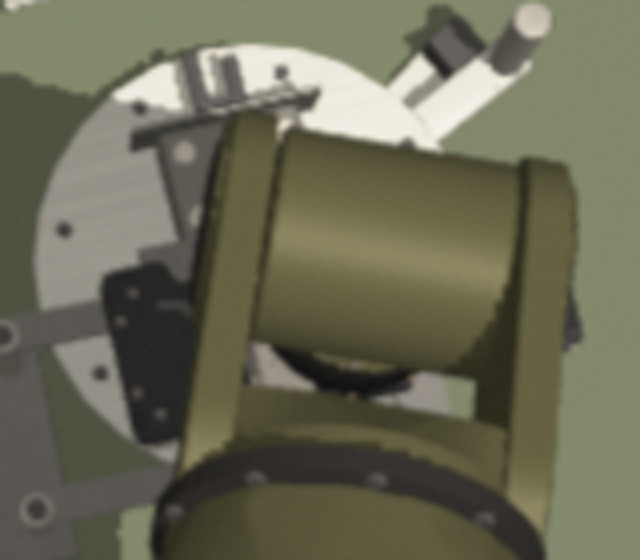

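The TCP projects to crop (455,389) but the visible tip sits at about (445,350). I need to resolve that before pressing, so I'll triangulate the visible tip across the wrist and scene views.

```bash
python3 - <<'E'
from w import *
o=get_obs();p=o["ee_pos"];R=Ro.from_euler("xyz",o["eef_rot"]).as_matrix()
S=camera("scene");W=camera("wrist")
pts=np.array([p+R@np.array(v) for v in [(0,0,0),(.008,.0125,0),(.008,-.0125,0),(-.008,.0125,0),(-.008,-.0125,0),(.008,.0125,-.03),(.008,-.0125,-.03),(.008,0.0125,-.06),(.008,-.0125,-.06)]])
for c,n,(x0,y0,x1,y1),s in((S,"sc",(215,190,295,265),9),(W,"wr",(230,220,400,340),4.5)):
    im=cv2.resize(c["color"][y0:y1,x0:x1,::-1],None,fx=s,fy=s,interpolation=cv2.INTER_CUBIC)
    for i,q in enumerate(proj(c,pts)):
        a=tuple(int(v) for v in (q-[x0,y0]+.5)*s); cv2.circle(im,a,4,(0,0,255) if i==0 else (0,255,255) if i<5 else (255,0,255),1)
        print(n,i,q.round(1))
    cv2.imwrite(f"pics/{n}8.png",im)
E
```

```text
sc 0 [257.1 253.9]
sc 1 [257.3 260.7]
sc 2 [265.1 250.4]
sc 3 [249.1 257.4]
sc 4 [256.9 247.2]
sc 5 [255.4 248.9]
sc 6 [263.4 238.5]
sc 7 [253.3 236.4]
sc 8 [261.6 225.9]
wr 0 [314.3 265.7]
wr 1 [337.6 251.4]
wr 2 [290.9 251.4]
wr 3 [337.2 279.8]
wr 4 [291.3 279.8]
wr 5 [341.2 267.7]
wr 6 [287.6 267.7]
wr 7 [346.1 289.7]
wr 8 [283.2 289.7]
```

View pics/sc8.png

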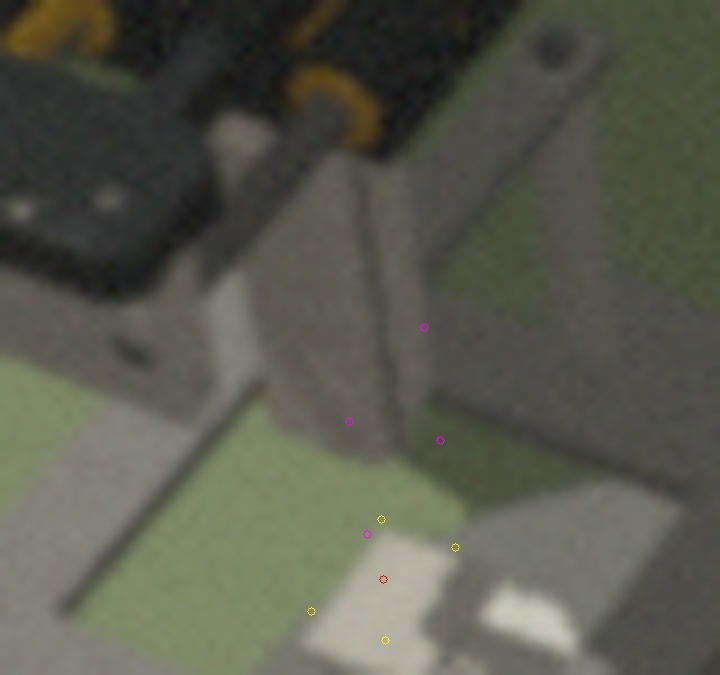

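View pics/wr8.png

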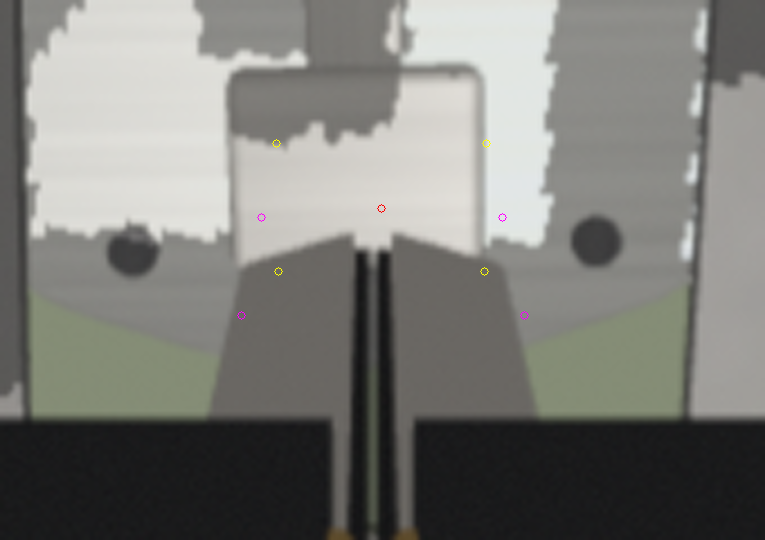

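```bash
python3 - <<'E'
from w import *
o=get_obs();p=o["ee_pos"];R=Ro.from_euler("xyz",o["eef_rot"]).as_matrix()
S=camera("scene");W=camera("wrist")
def tri(a,b):
    o1,d1=ray(S,a);o2,d2=ray(W,b)
    A=np.stack([d1,-d2],1);k=np.linalg.lstsq(A,o2-o1,rcond=None)[0]
    x,y=o1+k[0]*d1,o2+k[1]*d2
    return (x+y)/2,np.linalg.norm(x-y)
sc=lambda x,y:(215+x/9-.45,190+y/9-.45); wr=lambda x,y:(230+x/4.5-.4,220+y/4.5-.4)
for a,b in(((375,460),(497,262)),((375,460),(393,233)),((405,440),(393,233)),((405,440),(497,262))):
    P,e=tri(sc(*a),wr(*b));print(P.round(4),"tool",(R.T@(P-p)).round(4),"gap",round(e,4))
print(o["qpos"].round(4),p)
print("wrist cam origin in tool",(R.T@(ray(W,(0,0))[0]-p)).round(3))
E
```

```text
[ 0.5003 -0.0679  0.1539] tool [ 0.0101  0.0106 -0.0493] gap 0.0013
[ 0.495  -0.0601  0.1419] tool [ 0.0064  0.0018 -0.0373] gap 0.0043
[ 0.4992 -0.0585  0.1496] tool [ 0.0108  0.0011 -0.045 ] gap 0.0003
[ 0.5043 -0.0661  0.1612] tool [ 0.0144  0.0095 -0.0566] gap 0.005
[-0.1948  0.2322  1.7577 -0.0025  1.1483  1.1738] [ 0.48848123 -0.05979337  0.10452248]
wrist cam origin in tool [ 0.066 -0.001 -0.22 ]
```

```bash
python3 - <<'E'
from w import *
S=camera("scene")
def chk(p,e,obs):
    R=Ro.from_euler("xyz",e).as_matrix()
    for dz in(0,-.02,-.047): print(dz,proj(S,[np.array(p)+R@np.array([.009,0,dz])]).round(1), end=" ")
    print("obs",obs)
chk([.4629,-.1873,.1707],[-3.141,.001,-.241],(173,255.5))
chk([.5721,-.2057,.0719],[3.14,-.002,.283],(228.5,345.7))
chk([.4876,-.055,.1475],[3.139,.005,.207],(100+460/2.9,120+290/2.9))
print(get_obs()["ee_pos"],get_obs()["force"])
E
```

```text
0 [[182.3 273.5]] -0.02 [[179.1 264.9]] -0.047 [[174.7 252.6]] obs (173, 255.5)
0 [[239.  355.2]] -0.02 [[237.1 348.7]] -0.047 [[234.5 339.3]] obs (228.5, 345.7)
0 [[260.8 236.6]] -0.02 [[259.6 228.1]] -0.047 [[258.  216.1]] obs (258.62068965517244, 220.0)
[ 0.48838579 -0.05977621  0.10431661] [-0.41036948  0.29596162 -0.0968716 ]
```

```bash
python3 - <<'E'
import cv2
a=cv2.imread("pics/sc2.png");cv2.imwrite("pics/sc2z.png",cv2.resize(a[380:588,200:480],None,fx=2.8,fy=2.8))
a=cv2.imread("pics/sc1.png");cv2.imwrite("pics/sc1z.png",cv2.resize(a[100:380,80:360],None,fx=2.1,fy=2.1))
E
```

```text
(no output)
```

View pics/sc2z.png

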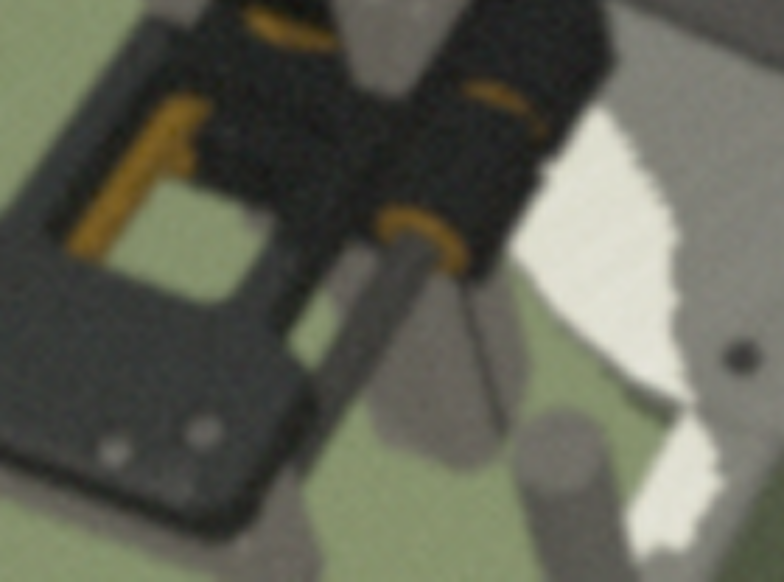

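View pics/sc1z.png

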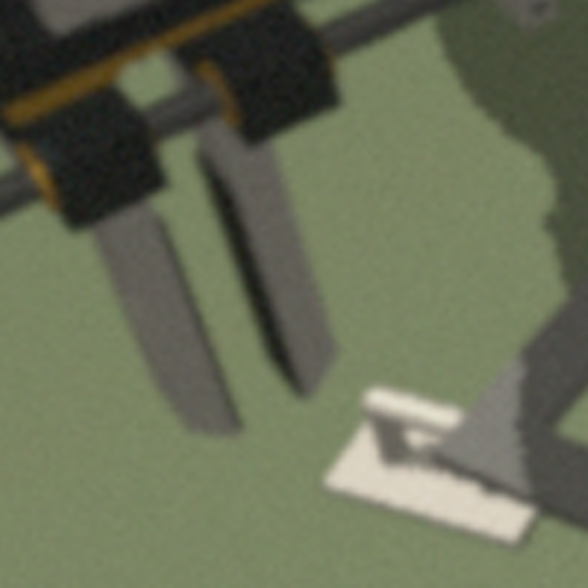

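In every view the visible fingertip lies about 45 mm behind the reported TCP. Sideways it agrees, and the body stays well above the guard. I'll treat the tool's length as uncertain and descend in small steps, watching force and pictures.

>>> servo_tool([
  [[0,0,0,0,-0.004,0.006,1],[0,0,0,0,-0.004,0.012,1],[0,0,0,0,-0.004,0.02,1],[0,0,0,0,-0.004,0.026,1],[0,0,0,0,-0.004,0.026,1]],
])

```text
time_s: 8.5
ee_pos: [0.4876, -0.0578, 0.0904]
eef_rot: [3.139, -0.001, 0.203]
force: [0.5, -0.2, -0.3]
grip_width: 0.0002
```

```bash
python3 - <<'E'
from w import *
o=get_obs();print(o["ee_pos"],o["force"],o["moment"])
c=camera("scene");crop(c,200,190,320,290,6,"sc9.png")
E
```

```text
[ 0.4876086  -0.0578001   0.09044509] [ 0.45488879 -0.23570929 -0.26663366] [-0.02757265  0.01593433  0.00554347]
```

View pics/sc9.png

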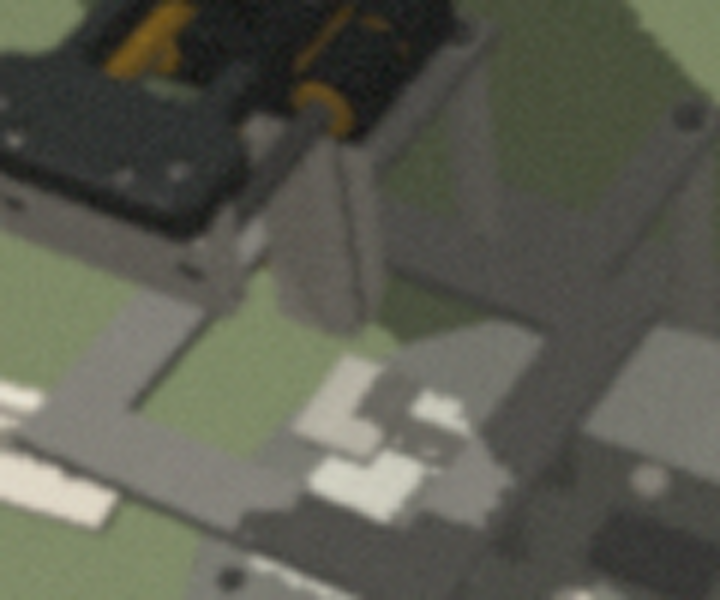

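There is no contact at reported z 0.090, below the pad's 95 mm. So the true fingertip really is higher than the reported TCP. Before going deeper, I'll check how high the gripper body's lowest part sits relative to the visible tip.

```bash
python3 - <<'E'
from w import *
o=get_obs();p=o["ee_pos"];R=Ro.from_euler("xyz",o["eef_rot"]).as_matrix()
S=camera("scene")
for v in((.0375,.0885),(-.0375,.0885)):
  for dz in(-.097,-.12,-.14,-.16): print(v,dz,((proj(S,[p+R@np.array([*v,dz])])-[200,190])*6).round(0))
for dz in(-.03,-.04,-.05): print("tip",dz,((proj(S,[p+R@np.array([.0095,.0105,dz])])-[200,190])*6).round(0))
E
```

```text
(0.0375, 0.0885) -0.097 [[250. 461.]]
(0.0375, 0.0885) -0.12 [[237. 399.]]
(0.0375, 0.0885) -0.14 [[225. 342.]]
(0.0375, 0.0885) -0.16 [[213. 283.]]
(-0.0375, 0.0885) -0.097 [[-12. 355.]]
(-0.0375, 0.0885) -0.12 [[-31. 292.]]
(-0.0375, 0.0885) -0.14 [[-48. 234.]]
(-0.0375, 0.0885) -0.16 [[-66. 174.]]
tip -0.03 [[349. 377.]]
tip -0.04 [[345. 353.]]
tip -0.05 [[342. 329.]]
```

The body's lowest corner sits about 100 mm above the visible tip, so the whole gripper is shifted by about 45 mm. At the pressed position the body stays about 60 mm above the guard. I continue down to just above expected contact.

>>> servo_tool([
  [[0,0,0,0,0,0.015,1],[0,0,0,0,0,0.03,1],[0,0,0,0,0,0.045,1],[0,0,0,0,0,0.06,1],[0,0,0,0,0,0.065,1],[0,0,0,0,0,0.065,1]],
])

```text
time_s: 9.1
ee_pos: [0.4875, -0.0579, 0.0577]
eef_rot: [3.139, -0.0, 0.203]
force: [-0.3, 0.9, 0.1]
grip_width: 0.0007
```

```bash
python3 - <<'E'
from w import *
o=get_obs();print(o["ee_pos"],o["force"],o["moment"])
c=camera("scene");crop(c,200,190,320,290,6,"sc10.png")
c=camera("wrist");crop(c,200,150,420,330,3.5,"wr10.png")
E
```

```text
[ 0.48754065 -0.05786649  0.05768186] [-0.26891197  0.88175291  0.06240477] [ 0.00709123 -0.00542791 -0.02022247]
```

View pics/sc10.png

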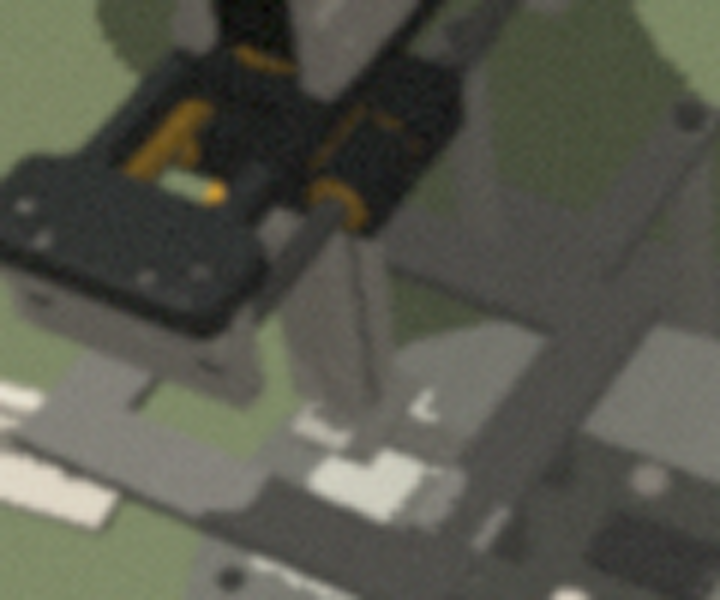

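View pics/wr10.png

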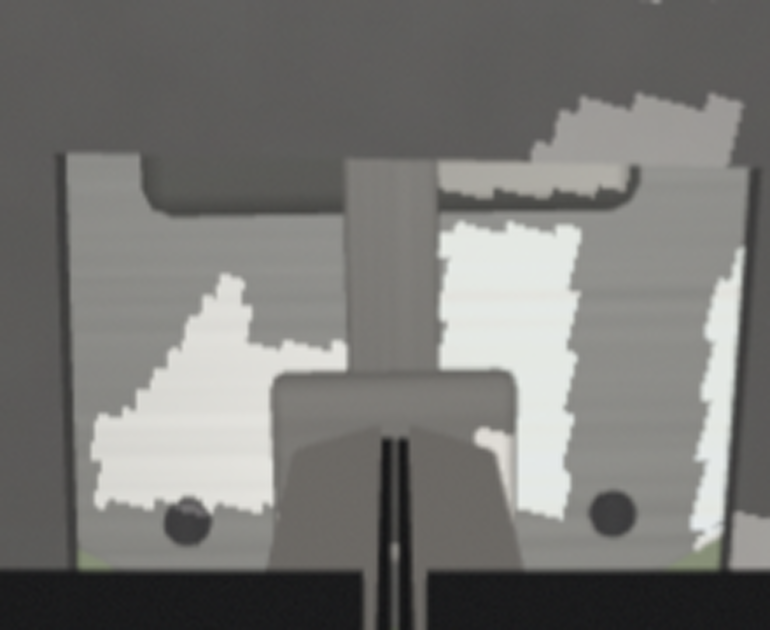

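The fingertips are laterally centred on the pad, inside the window with wide clearance, and just above it. I creep down.

>>> servo_tool([
  [[0,0,0,0,0,0.006,1],[0,0,0,0,0,0.012,1],[0,0,0,0,0,0.018,1],[0,0,0,0,0,0.024,1],[0,0,0,0,0,0.024,1]],
])

```text
time_s: 9.62
ee_pos: [0.4883, -0.058, 0.0464]
eef_rot: [3.138, -0.002, 0.203]
force: [0.1, -0.3, 4.7]
grip_width: 0.0005
```

Contact, with 4.7 N upward. I keep pressing towards the hard stop.

>>> servo_tool([
  [[0,0,0,0,0,0.004,1],[0,0,0,0,0,0.008,1],[0,0,0,0,0,0.012,1],[0,0,0,0,0,0.012,1]],
])

```text
time_s: 9.95
ee_pos: [0.4891, -0.058, 0.0412]
eef_rot: [3.138, -0.004, 0.203]
force: [-1.9, 1.8, 12.4]
grip_width: 0.0007
```

>>> servo_tool([
  [[0,0,0,0,0,0.004,1],[0,0,0,0,0,0.008,1],[0,0,0,0,0,0.008,1]],
])

```text
time_s: 10.2
ee_pos: [0.4899, -0.0581, 0.0397]
eef_rot: [3.137, -0.006, 0.203]
force: [-14.0, 2.5, 38.3]
grip_width: 0.0008
```

Force jumped to 38 N for 1.5 mm, so this is either the lever's hard stop or something else. I'll look.

```bash
python3 - <<'E'
from w import *
o=get_obs();print(o["ee_pos"],o["force"],o["moment"])
c=camera("scene");crop(c,200,190,350,310,5,"sc11.png")
c=camera("wrist");crop(c,200,0,420,330,1.8,"wr11.png")
E
```

```text
[ 0.48987349 -0.05807518  0.03974299] [-14.01282391   2.47439922  38.33314451] [0.56273387 2.73992196 0.00378514]
```

View pics/sc11.png

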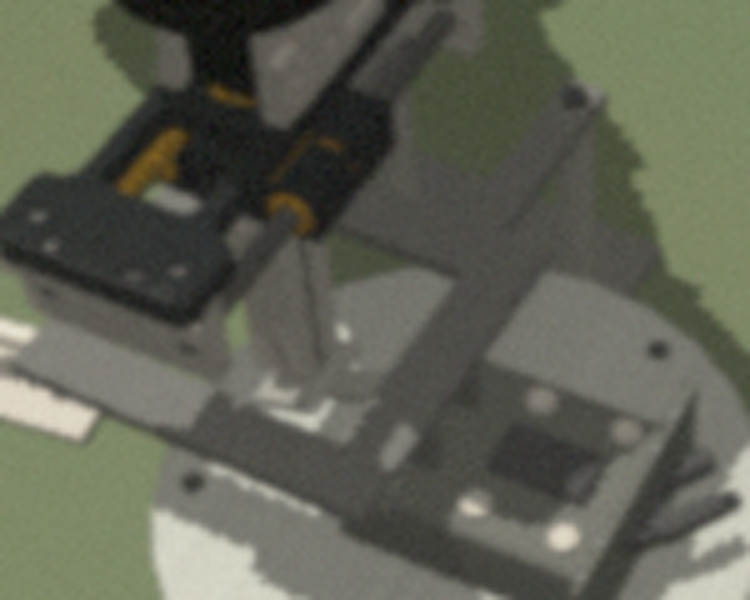

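View pics/wr11.png

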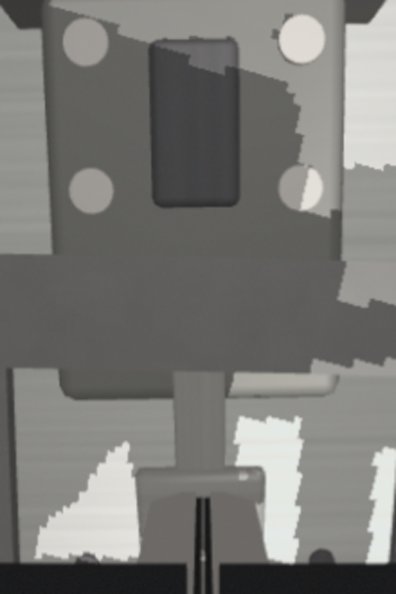

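The claw prongs at (700,500) have lifted compared with before. The stiff rise fits the lever's hard stop: 4.7 N near the end of travel, then 12 N and 38 N. I'll ease off to a moderate hold and compare the claw with the earlier picture.

>>> servo_tool([
  [[0,0,0,-0.002,0,0.001,1],[0,0,0,-0.003,0,0.002,1],[0,0,0,-0.003,0,0.002,1]],
])

```text
time_s: 10.55
ee_pos: [0.4895, -0.0582, 0.0406]
eef_rot: [3.137, -0.009, 0.203]
force: [-5.4, 4.5, 22.4]
grip_width: 0.0006
```

```bash
python3 - <<'E'
from w import *
o=get_obs();print(o["ee_pos"],o["force"],o["moment"])
c=camera("scene");crop(c,290,240,370,320,8,"cl1.png")
a=cv2.imread("pics/sc5.png") # origin 170,180 x4
a=cv2.resize(a[240:560,480:800],None,fx=2,fy=2)
b=cv2.imread("pics/cl1.png");cv2.imwrite("pics/cl.png",cv2.resize(np.hstack([a,b]),(800,400)))
W=camera("wrist");crop(W,250,210,380,310,6,"wr12.png")
E
```

```text
[ 0.4895238  -0.05816966  0.04061245] [-5.40283008  4.52118491 22.3598737 ] [0.81694857 0.75916472 0.07012459]
```

View pics/cl.png

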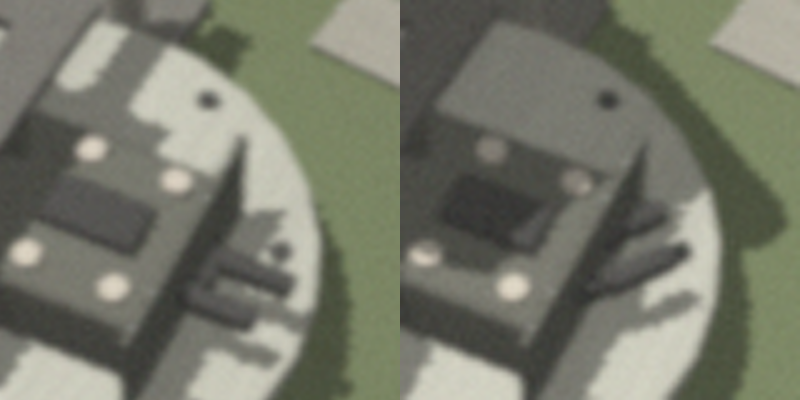

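View pics/wr12.png

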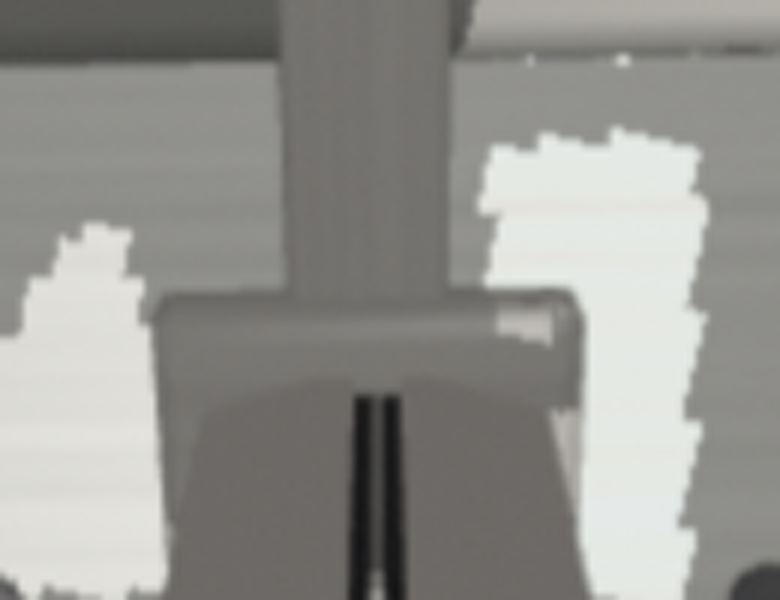

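The claw has clearly opened, from drooping prongs to raised ones. The latch case screws are unmoved, so the turntable is still home. One short hold and a final check of the post and bystanders.

>>> servo_tool([
  [[0,0,0,0,0,0.001,1],[0,0,0,0,0,0.001,1],[0,0,0,0,0,0.001,1],[0,0,0,0,0,0.001,1]],
])

```text
time_s: 10.98
ee_pos: [0.4896, -0.0581, 0.041]
eef_rot: [3.137, -0.009, 0.203]
force: [-7.3, 1.9, 15.8]
grip_width: 0.0003
```

```bash
python3 - <<'E'
from w import *
o=get_obs();print(o["ee_pos"],o["force"],o["joint_vel"].round(4))
c=camera("top");crop(c,290,160,510,330,3.6,"top13.png")
c=camera("scene");cv2.imwrite("pics/sc13.png",c["color"][:,:,::-1])
E
```

```text
[ 0.48957996 -0.0580652   0.04097956] [-7.25268135  1.88695652 15.79128292] [ 0.0003  0.0009 -0.0009 -0.0006  0.0001  0.0022]
```

View pics/top13.png

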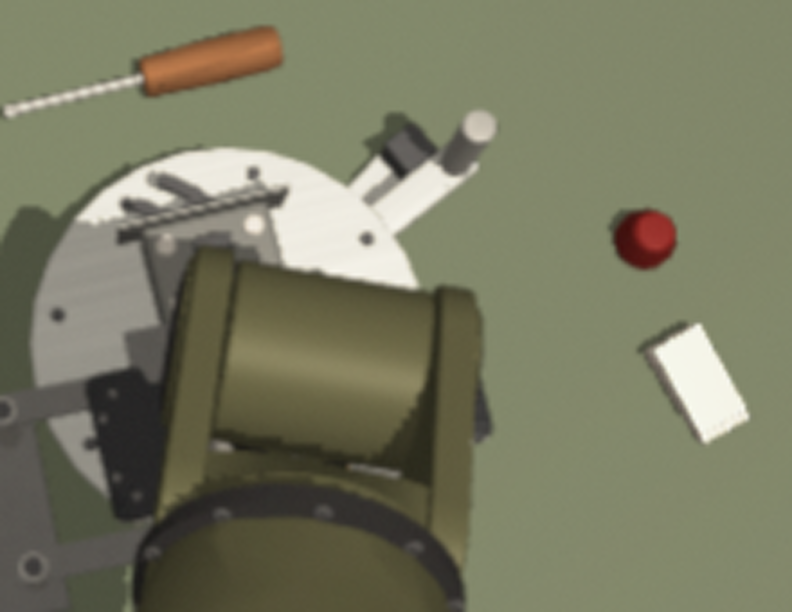

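View pics/sc13.png

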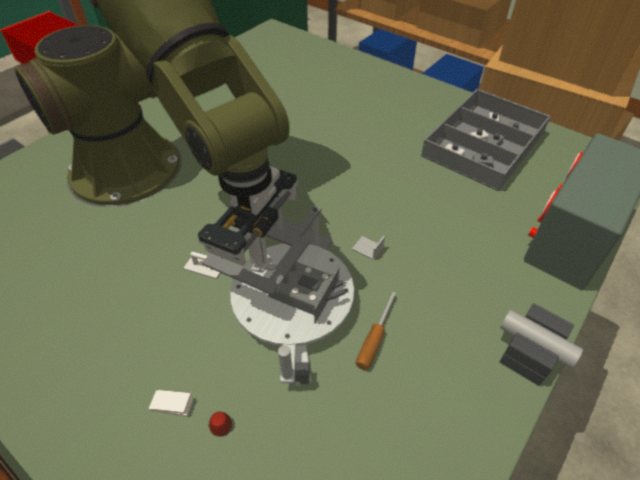

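The post is unmoved at (423,195), everything loose is in its starting place, and the hold is 16 N against the hard stop with the arm still. Handing in.

```bash
python3 -c "
from station import *
o=get_obs();print(o['force'],o['ee_pos']);print(hand_in())"
```

```text
[-7.37161224  1.48108819 15.86809651] [ 0.48961373 -0.05804653  0.04099499]
the job is handed in; nothing more can be done
None
```

I pushed the post round until the turntable met its stop. Then I went down through the guard window with closed fingers and pressed the lever to its hard stop. I handed in at about 11 s with the lever still held down.

**Last checks**
- **Turntable home:** contact force at the post jumped from about 0 to 23 N at the stop. Afterwards the post measured at –52.2° about the spindle, against about –52.5° expected. It was in the same place in the final picture.
- **Lever down:** the hold is about 16 N and steady, against about 5 N needed, after a stiff rise at the end of travel. The claw is clearly raised compared with before. I judged fully down from force and claw, and did not measure the lever angle directly.
- **Guard:** I saw no contact. The fingers were central in the window and the gripper body stayed well above the frame.
- **Loose parts:** the screwdriver, stopper, wedge, striker and spare bracket look unmoved. The gauge was hidden by the arm in the final pictures; it was last seen in place just before the press.

**What disagreed:**
- **Tool length:** the pictures and the first touch put the true fingertips roughly 40–45 mm behind the reported TCP. I made the press by force and pictures, not by reported height. It also means the post was pushed near its top.
- **Force peak:** the press briefly reached 38 N upward, with 14 N sideways, at the fingertips before I eased it off.

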